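# Cover the staining pot and start its programme

## Task

Set the large loose lid down on the staining pot, without dropping it, so that it sits fully seated and level. Then start the programme on the control box: press the square key, then the round key, then the long bar key, one at a time, each fully down and let go before the next. Press no key until the lid is on, never press the cross-shaped key, and leave the other things on the bench where they are.

Things in the scene. Friction and masses are not known exactly. Their poses are not given: they have to be found in the camera images.
- lid: the large loose steel lid: round flange 120 mm across and 5 mm thick, under it a round plug 92 mm across and 10 mm deep, on top a black upright round knob 28 mm across and 40 mm tall. Origin: centre of the plug's underside, z up through the knob; flange underside 10 mm, flange top 15 mm, knob top 55 mm above the origin. About 0.22 kg; starts lying plug-down on the table
- lid_seat (a point): centre of the lid flange's underside, the face that rests on the pot's rim; z up through the knob
- lid_knob (a point): point on the lid's axis at a good gripping height on the knob, 17 mm under its top
- pot: open steel staining pot fixed on a round white heater: heater 144 mm across and 40 mm high, pot outside 110 mm and inside 99 mm across, rim 105 mm above the table. Origin: on the table under its centre
- pot_rim (a point): centre of the pot's mouth, at rim height; z up
- panel: control box, fixed, grey with a black top, 180 (its x) x 190 (its y) x 50 mm high, origin on the table under its centre. Four white keys stand on it, 80 mm apart along its x and 86 mm along its y; which key is in which corner varies. Key tops are 70 mm above the table
- square_top (a point): centre of the top face of the key with the square cap, 34 x 34 mm; moves with the key
- key_square (a joint): travel of the square key in m: 0 released, 0.006 fully down (about 5 N), springs back
- round_top (a point): centre of the top face of the key with the round cap, 36 mm across; moves with the key
- key_round (a joint): travel of the round key in m: 0 released, 0.006 fully down (about 5 N), springs back
- bar_top (a point): centre of the top face of the key with the long bar cap, 62 mm along the panel's y by 22 mm; moves with the key
- key_bar (a joint): travel of the bar key in m: 0 released, 0.006 fully down (about 5 N), springs back
- cross_top (a point): centre of the top face of the key with the plus-shaped cap, 44 mm across, arms 13 mm wide; moves with the key
- key_cross (a joint): travel of the cross key in m: 0 released, 0.006 fully down (about 5 N), springs back
- small_lid: bystander: a smaller steel lid of the same form, 76 mm across, too small for the pot; origin at the centre of its underside
- slide_box: bystander: blue slide box with clear top, 75 x 100 x 35 mm; origin at the centre of its underside
- petri: bystander: glass dish with cover, 94 mm across, 16 mm high; origin at the centre of its underside
- jar: bystander: amber jar, 56 mm across, 70 mm high; origin at the centre of its underside
- beaker: bystander: glass beaker, 68 mm across, 70 mm high; origin at the centre of its underside
- timer: bystander: white bench timer, 60 x 75 x 24 mm; origin at the centre of its underside
Things that resemble listed ones, but are neither listed nor needed, are in the scene too. What is shaped like the lid but pink is not meant.

How it is judged:
On the way, in this order (a step that is already met when the one before it is completed fails the run):
1. the large lid sits seated and level on the pot (horizontal distance between lid_seat and pot_rim below 0.006 m and z of lid_seat in the frame of pot_rim between -0.004 and 0.003 m and angle between lid_seat's own z axis and vertical below 0.05 rad), for 0.2 s.
2. the square key is pressed down (over 4.5 mm of 6), the other keys up and the lid in place (all of step 1 and value of joint key_square above 0.0045 m and value of joint each of key_round, key_bar, key_cross below 0.002 m), for 0.05 s.
3. the round key is pressed down (over 4.5 mm of 6), the other keys up and the lid in place (all of step 1 and value of joint key_round above 0.0045 m and value of joint each of key_square, key_bar, key_cross below 0.002 m), for 0.05 s.
4. the bar key is pressed down (over 4.5 mm of 6), the other keys up and the lid in place (all of step 1 and value of joint key_bar above 0.0045 m and value of joint each of key_square, key_round, key_cross below 0.002 m), for 0.05 s.
At the end, for the whole second after the job is handed in: The large lid rests released on the pot: centred within 6 mm, flange within 3 mm of the rim, tilted less than 0.05 rad, at rest; all four keys have sprung back up (less than 2 mm down) (all of step 1 and linear speed of lid below 0.02 m/s and contact force between the fingers and lid below 0.1 N and value of joint each of key_square, key_round, key_bar, key_cross below 0.002 m); the robot touches nothing.
It fails at once if a key is pressed (over 2 mm) while the lid is off the pot (value of joint any of key_square, key_round, key_bar, key_cross above 0.002 m and not (horizontal distance between lid_seat and pot_rim below 0.006 m and z of lid_seat in the frame of pot_rim between -0.004 and 0.003 m and angle between lid_seat's own z axis and vertical below 0.05 rad)).
It fails at once if the cross-shaped key is pressed (over 2 mm) (value of joint key_cross above 0.002 m).
It fails at once if two keys are down at once (both over 2 mm) (value of joint each of key_square, key_round above 0.002 m or value of joint each of key_square, key_bar above 0.002 m or value of joint each of key_square, key_cross above 0.002 m or value of joint each of key_round, key_bar above 0.002 m or value of joint each of key_round, key_cross above 0.002 m or value of joint each of key_bar, key_cross above 0.002 m).
It fails at once if the lid falls free (faster than 0.45 m/s, out of the fingers: a drop of over 10 mm) (linear speed of lid above 0.45 m/s and contact force between the fingers and lid below 0.05 N).
It fails at once if another thing on the bench is moved by more than 30 mm (distance of any of small_lid, slide_box, petri, jar, beaker, timer from where it was at the start of the episode above 0.03 m).
It also fails if it takes over 61 s, if anything falls off the work surface, if the arm or the gripper's body presses on something with over 40 N, if the wrist force passes 120 N, or if a joint passes its speed limit or range.

## Robot

A 6-joint arm with a two-finger parallel gripper is mounted at the origin on the work surface. World frame = base frame: x ahead of the robot, y to its left, z up, the work surface at z = 0. Lengths are in m, angles in rad, forces in N, time in s.
With the tool pointing down it reaches from about 0.375 to 0.975 m from the base axis. Payload 3.8 kg.
Tool frame: the origin (TCP) lies midway between the tips of the shut fingers; the grasp point (between the pads) lies hold_point_z behind it (hold_point_z is the distance from the TCP to the grasp point, in m); z points along the fingers, y is the line along which they close (so a half turn about z gives the same grasp; the last joint's range is limited). The gripper opens to 88 mm and grips with 3 to 60 N. Pads are 18 mm wide; open, the fingers measure 123 mm over their backs; the gripper's body (75 mm by 187 mm) begins 45 mm behind the grasp point.
Start: joints at [-1.332, 0.264, 1.604, -0, 1.274, -0.037], TCP at [0.184, -0.649, 0.203] pointing down, gripper open.
Joint ranges: [-2.63, 2.63], [-0.94, 2.18], [0.31, 2.57], [-1.31, 4.45], [0, 2.66], [-2.55, 2.55]. Speed limits (rad/s): [2.57, 2.57, 3.14, 3.14, 3.14, 3.14].

## Interface

Orientations are given as a unit quaternion [x, y, z, w].
In Python, from plant import movep, move_straight, move_joints, command_gripper, hold, solve_ik, read_camera, MotionError, hand_in, find_in, masks_of, current_time_s, current_q, current_joint_velocities, current_joint_efforts, current_eef_pos, current_tool_rot, current_ft_force, current_moment, current_finger_gap, current_grasp_force, hold_point_z gives the robot as it stands. Calls block until the motion is done:
- movep(position, orientation): joint-space move of the TCP to a pose.
- move_straight(position, attitude=None, speed=0.15): straight line of the TCP; attitude=None keeps the orientation; speed is the mean speed in m/s.
- move_joints(angles): joint-space move.
- command_gripper(opening, force=None): opening from 0.0 (shut) to 1.0 (fully open); force is the grip in N (None keeps the last); returns when the fingers have stopped.
- hold(seconds).
- solve_ik(position, orientation): joint angles nearest the present ones, or None.
- read_camera(name): name is "scene" or "top" or "wrist"; returns a dict with "color" (384x512x3 uint8, blue, green, red), "K" (3x3 intrinsics, pixels), "extrinsics" (4x4, takes a point from camera to world coordinates); the wrist camera has in their place "hand_eye" (4x4, takes a point from camera to tool coordinates, whose origin is the TCP and whose axes are the flange's). Camera axes: x right, y down, z forward; pixel columns grow to the right and rows downward; lengths in m; the calibration is good to about 2 mm. A picture is of the moment at which its call begins: read the wrist's pose just before it. There is no depth.
A pose or a line that the arm cannot do raises MotionError and nothing moves.
- hand_in(): hands the job in; it is judged then, once.
Trained networks look in a picture, given as the dict that the camera call returned (one of the last four; its "shot" number tells which), for a name from the list of things; names that differ only in an ending like _2 or _b are one class to them, and where a whole thing is asked for, a point or a joint stands for the part that bears it (a point fixed in the world has none). Each returns a list of dicts, best first, with "score" (0 to 1); they miss things now and then, are a little off and sometimes report something else, mostly with a low value. They report only what shows in the picture. A call takes as long as a camera call. They do not tell look-alikes from the thing itself.
- find_in(picture, label): "centre" ([x, y, z] in m, in world coordinates, good to about 4 mm: the middle of the surface that is visible of it).
- masks_of(picture, label): "mask" (384x512 bool, what is visible of it).
Readings, each from a call of its own:
- current_time_s(): time.
- current_q(): joint angles.
- current_joint_velocities(): joint speeds.
- current_joint_efforts(): joint torques, N m.
- current_eef_pos(): TCP position.
- current_tool_rot(): TCP orientation.
- current_ft_force(): force on the tool from outside, world axes, zero at the start.
- current_moment(): the same for the moment, N m.
- current_finger_gap(): opening from 0.0 (shut) to 1.0 (fully open).
- current_grasp_force(): force on a finger pad.
Only numpy, scipy, OpenCV 4.12 (cv2) and the standard library are available. Lean on these libraries where they do the work, as an engineer would, in place of code of your own. Each camera call takes 0.05 s, during which the arm holds its last target. There are 200 camera calls.

## Working session

There is one attempt and no reset: what is moved stays moved. The work goes in short steps, each a Python script; the robot and the scene stay as the last script left them, time stands still between calls to the robot, and variables do not carry over. Pictures are saved under pics/ and viewed, at most 10 in all, crops included, and the job is handed in when it is done.

```bash
mkdir -p pics; ls; cat > h.py <<'E'
import numpy as np, cv2
from plant import *
E
python3 - <<'E'
from h import *
for n in ["top","scene"]:
    p=read_camera(n); cv2.imwrite(f"pics/{n}0.png",p["color"])
    print(n,p["K"].tolist(),np.round(p["extrinsics"],3).tolist())
    for l in ["lid","lid_knob","pot","small_lid","square_top","round_top","bar_top","cross_top","panel","jar","beaker","timer","petri","slide_box"]:
        print(l,[(round(d["score"],2),np.round(d["centre"],3).tolist()) for d in find_in(p,l)[:4]])
print(current_time_s(),hold_point_z() if callable(hold_point_z) else hold_point_z,current_tool_rot(),current_finger_gap())
E
```

```text
pics
top [[395.9375468775637, 0.0, 255.41456727270472], [0.0, 395.9375468775637, 187.32764765910446], [0.0, 0.0, 1.0]] [[-0.026, -0.993, 0.118, 0.413], [-1.0, 0.023, -0.019, -0.048], [0.016, -0.118, -0.993, 1.161], [0.0, 0.0, 0.0, 1.0]]
lid [(0.72, [0.488, 0.25, 0.016]), (0.56, [0.318, 0.258, 0.016])]
lid_knob [(0.91, [0.314, 0.258, 0.017]), (0.79, [0.487, 0.254, 0.016])]
pot [(0.91, [0.565, 0.004, 0.049]), (0.36, [0.521, -0.235, 0.074])]
small_lid [(0.96, [0.755, -0.114, 0.011])]
square_top [(0.71, [0.521, -0.237, 0.073])]
round_top [(0.72, [0.447, -0.239, 0.069]), (0.46, [0.526, -0.32, 0.066]), (0.43, [0.4, 0.013, 0.018])]
bar_top [(0.47, [0.445, -0.325, 0.07]), (0.19, [0.442, -0.238, 0.07])]
cross_top [(0.7, [0.527, -0.321, 0.07])]
panel [(0.84, [0.479, -0.277, 0.048])]
jar [(0.81, [0.706, -0.236, 0.073])]
beaker [(0.58, [0.79, 0.013, 0.038])]
timer [(0.59, [0.332, -0.475, 0.022])]
petri [(0.89, [0.4, 0.014, 0.016]), (0.69, [0.792, 0.012, 0.039])]
slide_box [(0.96, [0.74, 0.197, 0.038]), (0.21, [0.789, 0.014, 0.039])]
scene [[480.32516125267364, 0.0, 255.39694601392262], [0.0, 480
[... 454 characters left out ...]
6, [0.348, -0.479, 0.024])]
square_top [(0.34, [0.5, 0.249, 0.02])]
round_top [(0.55, [0.77, 0.015, 0.05])]
bar_top [(0.66, [0.457, -0.325, 0.066])]
cross_top [(0.63, [0.532, -0.323, 0.069])]
panel [(0.82, [0.563, -0.279, 0.052]), (0.46, [0.526, -0.236, 0.073])]
jar [(0.89, [0.726, -0.234, 0.057]), (0.53, [0.397, 0.011, 0.013]), (0.46, [0.6, 0.001, 0.046]), (0.32, [0.75, 0.194, 0.03])]
beaker [(0.91, [0.771, 0.015, 0.045]), (0.54, [0.499, 0.252, 0.02])]
timer [(0.81, [0.346, -0.48, 0.025]), (0.66, [0.5, 0.248, 0.018])]
petri [(0.91, [0.398, 0.012, 0.015])]
slide_box [(0.85, [0.749, 0.193, 0.034])]
1.5 0.0187 [ 9.90504239e-01  1.37482187e-01 -1.97886481e-06 -1.82185295e-05] 1.0007093282230963
```

View pics/top0.png

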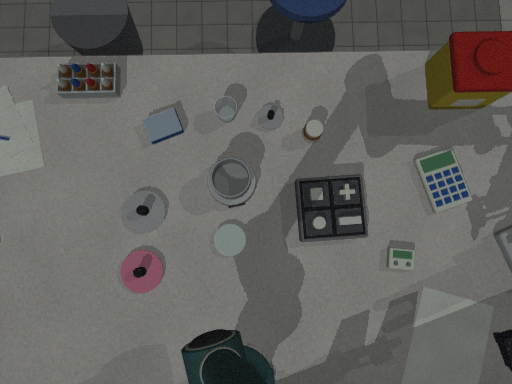

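View pics/scene0.png

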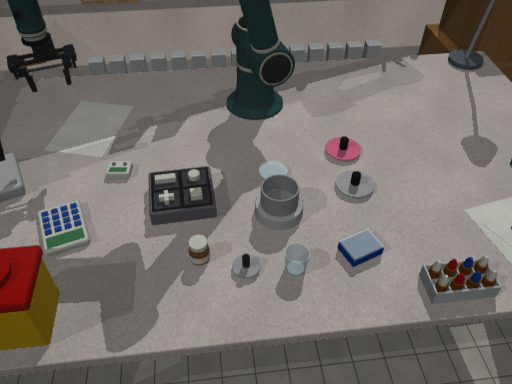

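Candidates for the large lid are the steel disc at top (143,211) / scene (355,184), the pink one at top (141,271) / scene (343,149), which is excluded by colour, and the small steel one at top (271,116) / scene (247,265), which is too small. I choose the steel disc at about (0.49, 0.25). The keys in the top view are square (317,194), cross (347,191), round (319,222) and bar (349,220). Next I look with the wrist camera from two places each over the panel, pot and lid.

```bash
cat >> h.py <<'E'
import pickle
from scipy.spatial.transform import Rotation as Ro
QD=np.array([1.,0,0,0])
def qyaw(a): return (Ro.from_euler('z',a)*Ro.from_quat(QD)).as_quat()
def wrist():
    p0,q0=np.array(current_eef_pos()),np.array(current_tool_rot())
    d=read_camera("wrist")
    T=np.eye(4);T[:3,:3]=Ro.from_quat(q0).as_matrix();T[:3,3]=p0
    d["T"]=T@np.array(d["hand_eye"]);return d
def look_pose(target,yaw,z,H,off=(0,0)):
    R=Ro.from_quat(qyaw(yaw)).as_matrix()
    c=R@H[:3,3];f=R@H[:3,2]
    s=(target[2]-(z+c[2]))/f[2]
    xy=np.array(target[:2])+off-c[:2]-s*f[:2]
    return [xy[0],xy[1],z]
E
python3 - <<'E'
from h import *
w=wrist();H=np.array(w["hand_eye"]);print(np.round(H,3).tolist(),w["K"])
shots=[]
def yaw_of(p): return np.arctan2(p[1],p[0])
for name,t,labels in [("panel",(.48,-.28,.07),["square_top","round_top","bar_top","cross_top"]),("pot",(.575,0,.105),["pot"]),("lid",(.49,.25,.02),["lid","lid_knob"])]:
    for off in [(-.03,-.03),(.03,.03)]:
        for yaw in [yaw_of(t)+a for a in (0,np.pi/2,-np.pi/2)]:
            p=look_pose(t,yaw,.30,H,off)
            try: movep(p,qyaw(yaw));break
            except MotionError as e: print(name,yaw,p,e)
        d=wrist();d["name"]=name;d["masks"]={}
        for l in labels:
            d["masks"][l]=[(m["score"],m["mask"]) for m in masks_of(d,l)[:3]]
            print(name,l,[(round(m["score"],2),np.round(m["centre"],3).tolist()) for m in find_in(d,l)[:3]])
        shots.append(d)
pickle.dump(shots,open("shots.pkl","wb"))
cv2.imwrite("pics/w.png",cv2.resize(np.vstack([np.hstack([shots[i]["color"] for i in r]) for r in [(0,2),(4,5)]]),(800,600)))
print(current_time_s(),current_q())
E
```

```text
[[0.0, -0.95, -0.313, 0.081], [1.0, 0.001, -0.001, -0.001], [0.001, -0.313, 0.95, -0.182], [0.0, 0.0, 0.0, 1.0]] [[310.3285034    0.         252.83140454]
 [  0.         310.3285034  193.59712087]
 [  0.           0.           1.        ]]
panel square_top [(0.59, [0.521, -0.24, 0.072])]
panel round_top []
panel bar_top [(0.64, [0.45, -0.327, 0.071])]
panel cross_top [(0.62, [0.528, -0.325, 0.07])]
panel square_top [(0.61, [0.522, -0.234, 0.068])]
panel round_top [(0.58, [0.45, -0.238, 0.069])]
panel bar_top [(0.72, [0.45, -0.327, 0.067]), (0.3, [0.763, -0.012, 0.035])]
panel cross_top [(0.78, [0.526, -0.321, 0.068])]
pot pot [(0.86, [0.573, 0.002, 0.046]), (0.73, [0.77, 0.016, 0.008])]
pot pot [(0.92, [0.57, 0.002, 0.046]), (0.73, [0.709, -0.218, 0.07])]
lid lid [(0.85, [0.495, 0.258, 0.017]), (0.84, [0.333, 0.26, 0.016])]
lid lid_knob [(0.85, [0.489, 0.255, 0.016]), (0.68, [0.332, 0.259, 0.017])]
lid lid [(0.97, [0.494, 0.259, 0.011]), (0.91, [0.33, 0.269, 0.015])]
lid lid_knob [(0.72, [0.331, 0.272, 0.016]), (0.67, [0.491, 0.258, 0.015])]
8.1917 [ 4.51780452e-01  1.95285913e-01  1.50957214e+00 -1.04504161e-04
  1.43632350e+00  1.55150647e+00]
```

View pics/w.png

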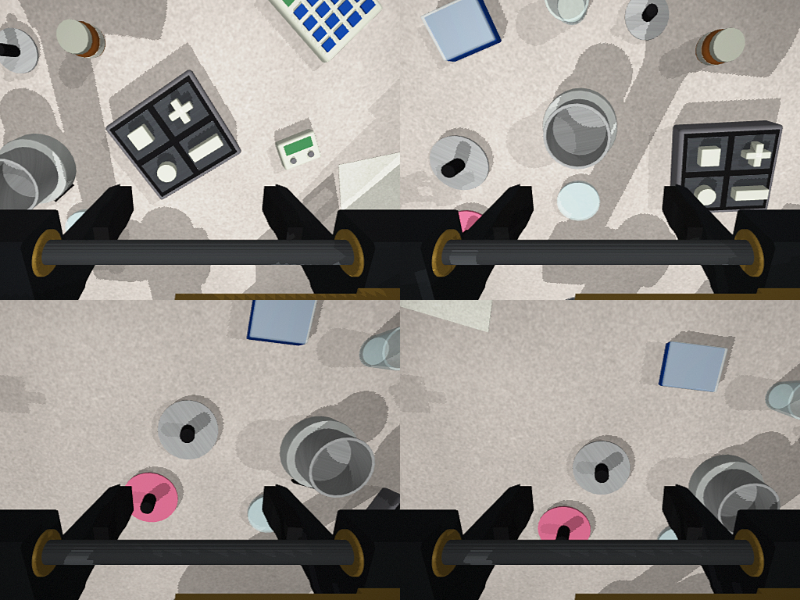

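The wrist views show the steel lid clear of the others: bottom-left tile (188,428), bottom-right (602,466). The pink lid is next to it and the pot is unobstructed in the top-right tile (580,130). Next I fit lid and pot silhouettes over both views for x, y, z.

```bash
cat >> h.py <<'E'
from scipy.optimize import least_squares
def proj(d,P):
    T=np.linalg.inv(d["T"]);c=P@T[:3,:3].T+T[:3,3];u=c@np.array(d["K"]).T;return u[:,:2]/u[:,2:]
def rings(L):
    a=np.linspace(0,2*np.pi,90,endpoint=False)
    return np.vstack([np.c_[r*np.cos(a),r*np.sin(a),0*a+z] for r,z in L])
LID=rings([(.046,0),(.06,.01),(.06,.015),(.014,.055)])
POT=rings([(.072,0),(.072,.04),(.055,.105)])
def fit(views,M,x0,fixz=None):
    """views: (shot,mask); silhouette-hull fit of the model's position"""
    hs=[]
    for d,m in views:
        c=max(cv2.findContours(m.astype(np.uint8),cv2.RETR_EXTERNAL,cv2.CHAIN_APPROX_NONE)[0],key=cv2.contourArea)
        hs.append((d,cv2.convexHull(c)[:,0].astype(float)))
        # even sampling of the hull
        h=hs[-1][1];h=np.vstack([h,h[:1]]);s=np.r_[0,np.cumsum(np.linalg.norm(np.diff(h,axis=0),axis=1))]
        t=np.linspace(0,s[-1],80,endpoint=False);hs[-1]=(d,np.c_[np.interp(t,s,h[:,0]),np.interp(t,s,h[:,1])])
    def res(x):
        p=np.r_[x[:2],x[2] if fixz is None else fixz];o=[]
        for d,h in hs:
            H=cv2.convexHull(proj(d,M+p).astype(np.float32))
            o+=[cv2.pointPolygonTest(H,(float(u),float(v)),True)-x[3] for u,v in h]
        return np.array(o)
    s=least_squares(res,np.r_[x0,0.],loss="soft_l1",diff_step=1e-4,x_scale=[.1,.1,.1,10])
    r=res(s.x);return s.x,np.sqrt(np.mean(r**2))
E
python3 - <<'E'
from h import *
S=pickle.load(open("shots.pkl","rb"))
def near(d,l,p):
    u=proj(d,np.array([p]))[0]
    return min(d["masks"][l],key=lambda m:np.linalg.norm(np.argwhere(m[1]).mean(0)[::-1]-u))[1]
for l,M,p,ids in [("lid",LID,(.49,.255,0.),(4,5)),("pot",POT,(.575,0.002,0.),(2,3))]:
    V=[(S[i],near(S[i],l,np.array(p)+[0,0,.02])) for i in ids]
    print(l,fit(V,M,p),"z0:",fit(V,M,p,0.)[0],[fit([v],M,p,0.)[0][:2] for v in V])
    for k,(d,m) in enumerate(V):
        im=d["color"].copy();x=fit(V,M,p)[0]
        cv2.drawContours(im,cv2.findContours(m.astype(np.uint8),0,1)[0],-1,(0,0,255),1)
        for q in proj(d,M+x[:3]): cv2.circle(im,tuple(int(round(v)) for v in q),0,(0,255,0),-1)
        u,v=[int(a) for a in proj(d,np.array([p]))[0]]
        u=np.clip(u,70,442);v=np.clip(v,70,314)
        cv2.imwrite(f"pics/f_{l}{k}.png",cv2.resize(im[v-70:v+70,u-70:u+70],(400,300*4//4),interpolation=cv2.INTER_NEAREST))
cv2.imwrite("pics/f.png",np.vstack([np.hstack([cv2.imread(f"pics/f_{l}{k}.png") for k in (0,1)]) for l in ("lid","pot")]))
# keys: centroid of masks, triangulated by plane z=.07 and two-view
for l in ["square_top","round_top","bar_top","cross_top"]:
    rays=[]
    for d in S[:2]:
        if not d["masks"][l]: continue
        m=d["masks"][l][0][1];u=np.argwhere(m).mean(0)[::-1]
        r=d["T"][:3,:3]@np.linalg.solve(d["K"],[*u,1]);c=d["T"][:3,3];rays.append((c,r/np.linalg.norm(r)))
        print(l,m.sum(),np.round(c+r*(.07-c[2])/r[2],4))
    if len(rays)==2:
        A=sum(np.eye(3)-np.outer(r,r) for c,r in rays);b=sum((np.eye(3)-np.outer(r,r))@c for c,r in rays);print("  tri",np.linalg.solve(A,b).round(4))
E
```

```text
lid (array([4.88422232e-01, 2.55676662e-01, 5.68906998e-05, 3.79387068e-01]), np.float64(0.40333560460438894)) z0: [0.48841424 0.25566716 0.         0.37647356] [array([0.48835375, 0.25555005]), array([0.48850389, 0.25580278])]
pot (array([ 5.68200724e-01,  2.82194969e-03, -7.18734783e-04,  1.15093981e+00]), np.float64(0.6821230204602406)) z0: [0.5684203  0.00280161 0.         1.23656241] [array([0.5685943 , 0.00239836]), array([0.568196  , 0.00330822])]
square_top 685 [ 0.5219 -0.2379  0.07  ]
square_top 647 [ 0.5236 -0.2369  0.07  ]
  tri [ 0.5211 -0.2349  0.0608]
round_top 541 [ 0.4441 -0.2419  0.07  ]
round_top 507 [ 0.4454 -0.2408  0.07  ]
  tri [ 0.4417 -0.2392  0.0617]
bar_top 771 [ 0.4501 -0.3247  0.07  ]
cross_top 552 [ 0.5261 -0.3215  0.07  ]
```

View pics/f.png

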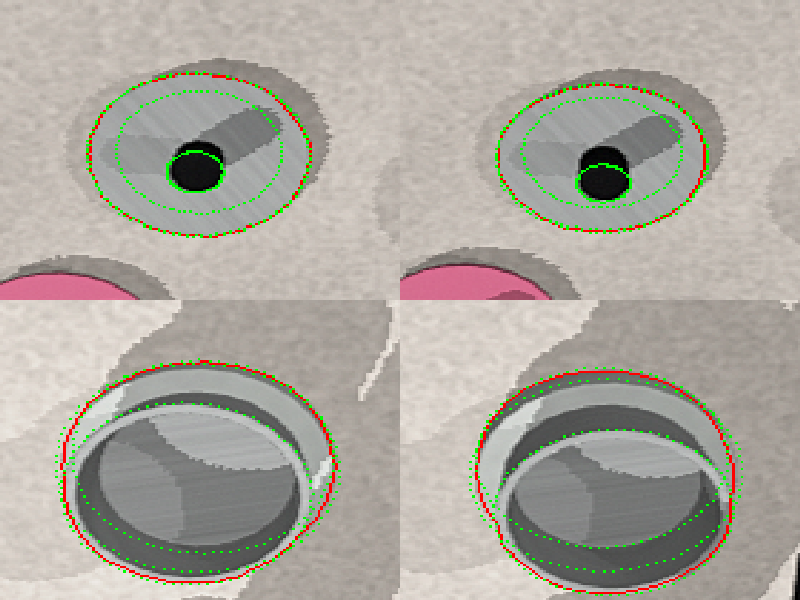

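Red mask and green model agree on the lid (z fit 0.06 mm, all views within 0.3 mm). On the pot the rim matches, but the heater outline is slightly off (about 1.2 px bias), so I'll refit the pot on the rim's near arc only. Grasping now.

```bash
python3 - <<'E'
from h import *
S=pickle.load(open("shots.pkl","rb"))
# pot rim refit: near (lower) half of silhouette, bias from the lid fit
RIM=rings([(.055,0)])
pts=[]
for d in S[2:4]:
    m=d["masks"]["pot"][0][1]
    c=max(cv2.findContours(m.astype(np.uint8),0,cv2.CHAIN_APPROX_NONE)[0],key=cv2.contourArea)[:,0].astype(float)
    u0=proj(d,np.array([[.5685,.0028,.105]]))[0]
    pts.append((d,c[c[:,1]>u0[1]+8]))
def res(x,z=None):
    o=[]
    for d,h in pts:
        H=cv2.convexHull(proj(d,RIM+np.r_[x[:2],x[2] if z is None else z]).astype(np.float32))
        o+=[cv2.pointPolygonTest(H,(float(u),float(v)),True)-.38 for u,v in h]
    return np.array(o)
for z in (None,.105):
    s=least_squares(lambda x:res(x,z),[.5685,.0028,.105],loss="soft_l1",diff_step=1e-4)
    print("rim",s.x,np.sqrt(np.mean(s.fun**2)) if len(s.fun) else 0)
a=np.arctan2(.2557,.4884);q=qyaw(a)
movep([.4884,.2557,.10],q)
move_straight([.4884,.2557,.0205],speed=.08)
print("ft",current_ft_force())
command_gripper(0.0,25)
print(current_finger_gap()*88,current_grasp_force(),current_ft_force())
move_straight([.4884,.2557,.05],speed=.06)
hold(.2);print(current_finger_gap()*88,current_grasp_force(),current_ft_force(),current_moment(),current_time_s())
E
```

```text
rim [0.56703036 0.0030544  0.10018744] 0.4181085195905293
rim [0.56995237 0.0034081  0.105     ] 0.4437750911883565
ft [-0.2079159  -0.42037407  1.11980736]
0.5580908614955218 0.0 [-0.04075752  0.36397964  1.08363734]
0.27855717268429364 0.0 [ 0.43459757  0.43563915 -0.2335306 ] [-0.05535311  0.04210012 -0.05553675] 12.3833
```

The fingers closed fully, so the grasp missed. I look before doing anything else.

```bash
python3 - <<'E'
from h import *
print(current_eef_pos(),current_tool_rot(),current_q())
d=wrist(); s=read_camera("scene");t=read_camera("top")
a=cv2.resize(s["color"][120:220,290:423],(400,300));b=cv2.resize(t["color"][160:280,70:230],(400,300))
cv2.imwrite("pics/miss.png",np.vstack([np.hstack([a,b]),np.hstack([cv2.resize(d["color"],(400,300)),cv2.resize(s["color"],(400,300))])]))
for p in (s,t):
    print([(round(m["score"],2),np.round(m["centre"],3).tolist()) for m in find_in(p,"lid")[:3]])
E
```

```text
[0.48797405 0.25547428 0.04951322] [ 9.71062797e-01  2.38823823e-01 -4.64622691e-04  9.84913133e-05] [ 4.37088754e-01  1.77391207e-01  2.01265924e+00 -1.51010726e-05
  9.52492024e-01  1.52558490e+00]
[(0.65, [0.504, 0.254, 0.017]), (0.64, [0.309, 0.225, 0.018])]
[(0.88, [0.316, 0.244, 0.017]), (0.82, [0.47, 0.241, 0.015])]
```

View pics/miss.png

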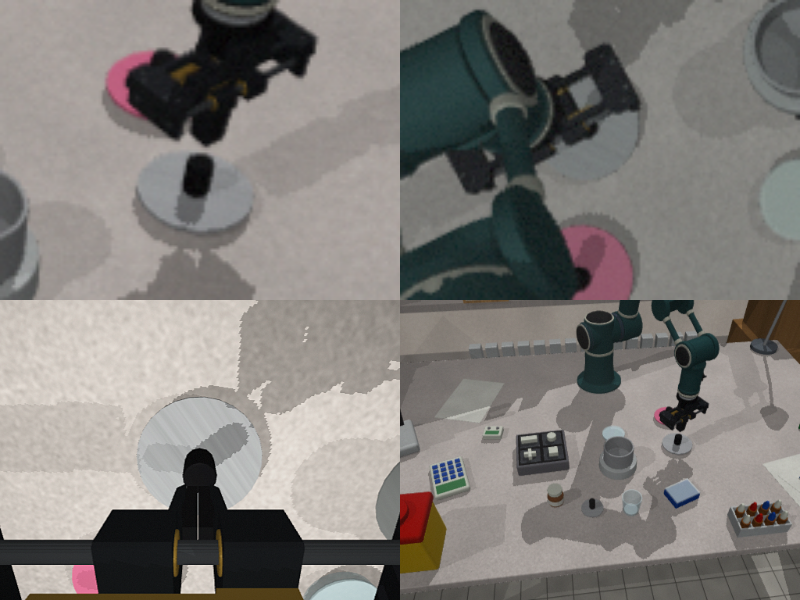

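The fingers are shut and the lid hasn't moved. In the scene crop the tip (205,135) appears above or behind the knob top (200,160). I'll check the reported TCP against all three images.

```bash
python3 - <<'E'
from h import *
p0=np.array(current_eef_pos());R=Ro.from_quat(current_tool_rot()).as_matrix()
d=wrist(); s=read_camera("scene");t=read_camera("top")
for c in (s,t): c["T"]=np.array(c["extrinsics"])
tiles=[]
for c,h in ((d,60),(s,36),(t,36)):
    im=cv2.resize(c["color"],None,fx=4,fy=4,interpolation=cv2.INTER_CUBIC)
    lid=np.array([.4884,.2557,.055])
    for P,col in ((p0,(0,0,255)),(p0-.0187*R[:,2],(255,0,255)),(p0-.06*R[:,2],(0,255,255)),(lid,(0,255,0)),(lid-[0,0,.04],(255,255,0))):
        u=proj(c,P[None])[0];cv2.drawMarker(im,tuple((u*4+2).astype(int)),col,cv2.MARKER_CROSS,14,1)
        if P is p0:c0=u
    print(c0,[proj(c,P[None])[0].round(1).tolist() for P in (lid,)])
    u,v=c0.astype(int);k=im[max(0,v-h)*4:(v+h)*4,max(0,u-h)*4:(u+h)*4]
    tiles.append(cv2.resize(k,(266,400)if 0 else (266,266)) if 0 else cv2.resize(k,(400,300) if c is d else (400,300)))
cv2.imwrite("pics/tcp.png",np.vstack([np.hstack(tiles[:2]),np.hstack([tiles[2],tiles[2]*0])]))
E
```

```text
[254.02653094 225.4568284 ] [[254.1, 228.7]]
[355.91745003 174.01721877] [[356.2, 172.8]]
[139.87928406 209.99449968] [[139.3, 209.8]]
```

View pics/tcp.png

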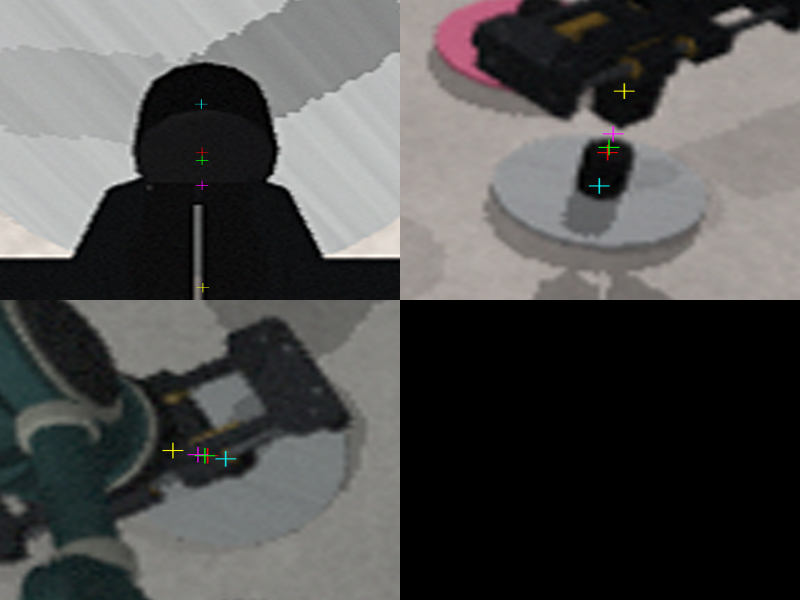

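The knob's position agrees in all three views. The tips, though, sit roughly 35 mm behind the reported TCP along the tool axis, at scene-crop (625,122) against TCP (608,153). The fingers also closed over the 55 mm knob at TCP z 20.5 mm without contact, so the offset must be at least 34.5 mm. I'll measure it by gently touching the knob top with the shut fingers.

```bash
python3 - <<'E'
from h import *
print(current_finger_gap()*88)
x,y=.4884,.2557
move_straight([x,y,.024],speed=.08)
hold(.1);f0=np.array(current_ft_force());z=.024;print("f0",f0)
while z>-.004:
    z-=.0015
    move_straight([x,y,z],speed=.03);f=np.array(current_ft_force())-f0
    if abs(f[2])>2: break
print("contact z",z,current_eef_pos(),f)
move_straight([x,y,z+.004],speed=.03);hold(.1);print(np.array(current_ft_force())-f0,current_time_s())
E
```

```text
0.3811736931603906
f0 [ 1.14428678  0.76575167 -0.31400115]
contact z 0.017999999999999995 [0.48842486 0.25572397 0.01919457] [-5.18876812 -1.75918886  7.43344939]
[-2.23742863 -1.19201987 -0.72625883] 14.7417
```

Contact came at TCP z ≈ 19.2 mm on the 55 mm knob top, so the real tips are about 36 mm behind the reported TCP. I'm correcting all heights by that and regrasping, then lifting a little to check.

```bash
echo 'ZT=.0356  # real tips lie this far behind the reported TCP (touch on knob top)' >> h.py; python3 - <<'E'
from h import *
x,y=.4884,.2557
move_straight([x,y,.045],speed=.1)
command_gripper(1.0)
z=.038-.0187+.001-ZT
f0=np.array(current_ft_force())
move_straight([x,y,0],speed=.08)
move_straight([x,y,z],speed=.04)
print("f",np.array(current_ft_force())-f0)
command_gripper(0.0,25)
print(current_finger_gap()*88,current_grasp_force(),np.array(current_ft_force())-f0)
move_straight([x,y,z+.02],speed=.06);hold(.2)
print(current_finger_gap()*88,current_grasp_force(),np.array(current_ft_force())-f0,current_eef_pos(),current_time_s())
s=read_camera("scene");cv2.imwrite("pics/grip.png",cv2.resize(s["color"][120:220,290:423],(532,400)))
E
```

```text
f [ 0.734214   -0.67456111 -0.46356629]
26.90447158599016 25.00002432614565 [ 1.63460667 -1.23050125 -0.70483865]
27.31199453029953 25.000081658363342 [ 0.24715971 -0.48833633 -2.5897631 ] [0.48803184 0.25555071 0.00438427] 19.3167
```

View pics/grip.png

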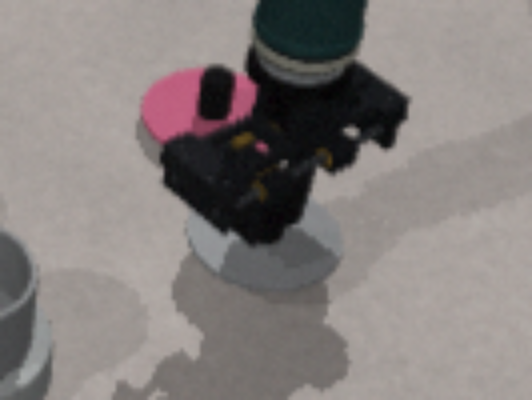

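The lid is held: 27 mm gap, 25 N grip, about 2.2 N of weight, and it hangs level in the picture. The rim estimates differ by 3 mm in x, so I fit the bright rim ring itself in the wrist shots, including one taken at another yaw.

```bash
python3 - <<'E'
from h import *
from scipy.optimize import minimize
S=pickle.load(open("shots.pkl","rb"))
G=[cv2.cvtColor(d["color"],cv2.COLOR_BGR2GRAY).astype(np.float32) for d in S]
R=[rings([(r,0) for r in rs]) for rs in ((.0505,.0523,.054),(.0465,.048),(.0565,.058))]
def prof(i,p):
    v=[]
    for M in R:
        u=proj(S[i],M+p).astype(np.float32)
        v.append(cv2.remap(G[i],u[:,0].reshape(-1,90),u[:,1].reshape(-1,90),cv2.INTER_LINEAR).mean(0))
    return np.mean(np.clip(v[0]-v[1],-40,60)+np.clip(v[0]-v[2],-40,60))
g=np.arange(-.008,.0081,.001)
for ids in [(2,),(3,),(4,),(2,3),(2,3,4)]:
    for zs in ([.105],[.099,.101,.103,.105,.107,.109]):
        if len(ids)==1 and len(zs)>1: continue
        b=max((sum(prof(i,np.array([.569+a,.003+c,z])) for i in ids)/len(ids),a,c,z) for a in g for c in g for z in zs)
        s=minimize(lambda x:-sum(prof(i,np.array([x[0],x[1],b[3]])) for i in ids),[.569+b[1],.003+b[2]],method="Nelder-Mead",options=dict(initial_simplex=np.array([.569+b[1],.003+b[2]])+np.array([[0,0],[.001,0],[0,.001]])))
        print(ids,b[3],s.x.round(4),round(-s.fun/len(ids),1))
E
```

```text
(2,) 0.105 [0.5663 0.0033] 60.4
(3,) 0.105 [0.5671 0.0025] 62.7
(4,) 0.105 [0.5679 0.0029] 78.5
(2, 3) 0.105 [0.5668 0.0027] 61.0
(2, 3) 0.105 [0.5668 0.0027] 61.0
(2, 3, 4) 0.105 [0.5674 0.0027] 66.0
(2, 3, 4) 0.105 [0.5674 0.0027] 66.0
```

The rim fit gives z = 105 mm, matching the text, and centre (0.567, 0.003), consistent over three views. Carrying the lid over and lowering it under force guard.

```bash
python3 - <<'E'
from h import *
x,y=.5674,.0028
move_straight([.4884,.2557,.125],speed=.12)
move_straight([x,y,.125],speed=.15)
move_straight([x,y,.095],speed=.08);hold(.2)
f0=np.array(current_ft_force());z=.095;print("f0",f0,current_finger_gap()*88,current_eef_pos())
while z>.0775:
    z-=.0015
    move_straight([x,y,z],speed=.03);f=np.array(current_ft_force())-f0
    if np.linalg.norm(f)>3: break
print("stop",z,current_eef_pos(),f,current_moment(),current_time_s())
E
```

```text
f0 [-0.48895827 -0.51153601 -2.54878742] 27.087788778109417 [0.56795543 0.00275466 0.09556384]
stop 0.07849999999999999 [0.56750652 0.00279211 0.07965761] [-3.84949797  0.20622836  8.51084546] [0.05958607 0.65725145 0.05548234] 25.9083
```

Contact came at TCP z 79.7 mm, exactly the predicted seating height. I unload, release, back off and check.

```bash
python3 - <<'E'
from h import *
x,y=.5674,.0028
move_straight([x,y,.0797],speed=.03)
command_gripper(.6);hold(.2)
print(current_grasp_force(),current_ft_force())
move_straight([x,y,.16],speed=.12)
# look from behind, same yaw as before
d=wrist();H=np.array(d["hand_eye"]);a=np.arctan2(.2557,.4884)
movep(look_pose((.567,.003,.11),a,.30,H,(-.02,-.02)),qyaw(a))
d=wrist();M=[(m["score"],m["mask"]) for m in masks_of(d,"lid")]
u0=proj(d,np.array([[.567,.003,.11]]))[0]
print([(round(s,2),np.argwhere(m).mean(0)[::-1].round()) for s,m in M],u0)
m=min(M,key=lambda m:np.linalg.norm(np.argwhere(m[1]).mean(0)[::-1]-u0))[1]
print(fit([(d,m)],LID,(.567,.003,.095)),fit([(d,m)],LID,(.567,.003,.095),.095))
u,v=u0.astype(int)
cv2.imwrite("pics/seat.png",cv2.resize(d["color"][max(0,v-75):v+75,u-100:u+100],(800,600)))
print(current_time_s())
E
```

```text
0.0 [ 0.28833579 -0.98030316  0.26755095]
[(0.65, array([245., 170.])), (0.65, array([ 36., 217.]))] [246.05221404 172.74145517]
(array([ 0.56441861,  0.00319978,  0.08392625, -0.84346282]), np.float64(0.24992730135044777)) (array([0.5669152 , 0.00417533, 0.095     , 0.54248203]), np.float64(0.24845355647745884))
28.4917
```

View pics/seat.png

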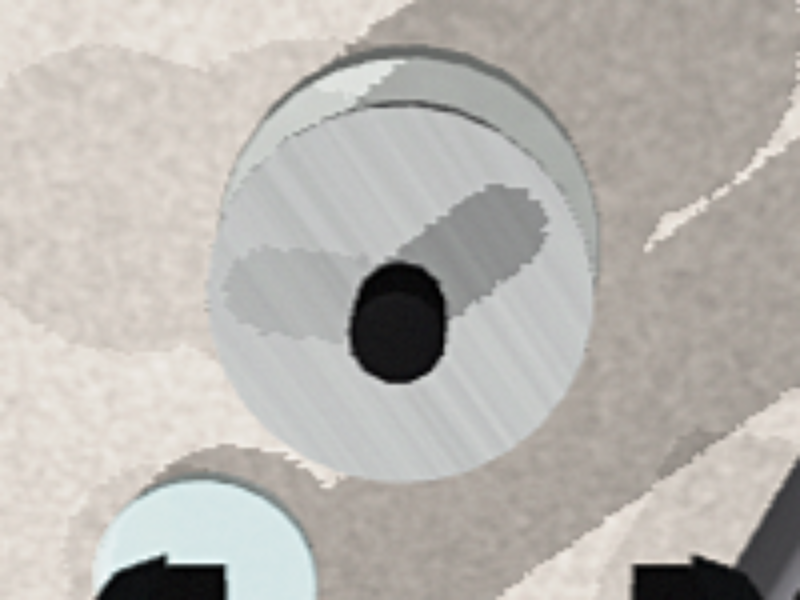

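The picture shows the lid flat on the pot, knob at (398,325), flange concentric with it and no gap. The fit gives (0.567, 0.004) at the seated height. Now the keys, with their layout rebuilt from the measured centres and the 80 x 86 mm grid; I do the square first.

```bash
cat >> h.py <<'E'
C=np.array([.4859,-.2812]);A=.044;QK=qyaw(A)
KEY={k:C+Ro.from_euler('z',A).as_matrix()[:2,:2]@np.array(o) for k,o in dict(square=(.04,.043),round=(-.04,.043),bar=(-.04,-.043),cross=(.04,-.043)).items()}
def press(k):
    x,y=KEY[k];zc=.07-ZT
    movep([x,y,zc+.05],QK);move_straight([x,y,zc+.006],speed=.12);hold(.15)
    f0=np.array(current_ft_force());z=zc+.006;log=[]
    while z>zc-.0095:
        z-=.0015;move_straight([x,y,z],speed=.04)
        f=(np.array(current_ft_force())-f0);log.append((round((current_eef_pos()[2]-zc)*1e3,1),round(f[2],1)))
        if f[2]>11: break
    hold(.12);f=np.array(current_ft_force())-f0
    print(k,log,"held",f.round(1),round((current_eef_pos()[2]-zc)*1e3,1))
    move_straight([x,y,zc+.03],speed=.1);hold(.1);print("t",current_time_s())
E
python3 - <<'E'
from h import *
print({k:v.round(4).tolist() for k,v in KEY.items()})
command_gripper(0.0,10)
movep([*KEY["square"],.15],QK)
press("square")
E
```

```text
{'square': [0.524, -0.2365], 'round': [0.444, -0.24], 'bar': [0.4478, -0.3259], 'cross': [0.5278, -0.3224]}
square [(np.float64(4.8), np.float64(0.5)), (np.float64(2.8), np.float64(1.3)), (np.float64(1.3), np.float64(-0.2)), (np.float64(-0.1), np.float64(0.9)), (np.float64(-1.3), np.float64(2.3)), (np.float64(-2.8), np.float64(3.4)), (np.float64(-4.4), np.float64(3.3)), (np.float64(-5.9), np.float64(5.3)), (np.float64(-6.2), np.float64(11.7))] held [-2.1  1.6 12. ] -6.3
t 34.4833
```

The square key went down its full 6 mm: spring force rose to about 5 N, then the bottom stop at 12 N. Next the round key and the bar.

```bash
python3 - <<'E'
from h import *
press("round"); press("bar")
x,y=KEY["bar"];move_straight([x,y,.15],speed=.15)
s=read_camera("scene");t=read_camera("top")
cv2.imwrite("pics/end.png",np.hstack([cv2.resize(c["color"],(400,300)) for c in (s,t)]))
print(current_ft_force(),current_time_s())
E
```

```text
round [(np.float64(4.9), np.float64(-0.2)), (np.float64(3.0), np.float64(-0.2)), (np.float64(1.4), np.float64(0.1)), (np.float64(-0.1), np.float64(-0.5)), (np.float64(-1.3), np.float64(1.7)), (np.float64(-2.9), np.float64(3.2)), (np.float64(-4.4), np.float64(3.0)), (np.float64(-5.9), np.float64(4.3)), (np.float64(-6.3), np.float64(12.0))] held [-3.3  2.8 12. ] -6.3
t 38.5667
bar [(np.float64(4.9), np.float64(-0.3)), (np.float64(2.9), np.float64(0.1)), (np.float64(1.3), np.float64(-0.6)), (np.float64(-0.1), np.float64(-1.1)), (np.float64(-1.3), np.float64(2.3)), (np.float64(-2.8), np.float64(2.4)), (np.float64(-4.4), np.float64(3.4)), (np.float64(-5.9), np.float64(4.5)), (np.float64(-6.3), np.float64(11.2))] held [-2.5  2.5 11.2] -6.3
t 42.6667
[-0.3793354   0.45020994 -0.03048711] 43.4833
```

View pics/end.png

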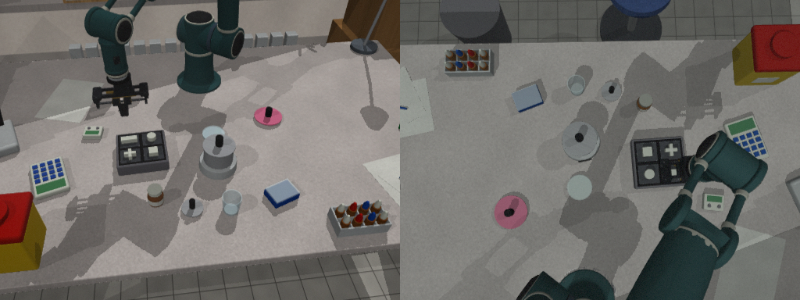

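The lid sits on the pot (scene (217,150), top (581,140)), the bystanders are where they were, and the arm is clear of everything.

```bash
python3 -c "
from h import *
print(hand_in())"
```

```text
the job is handed in; nothing more can be done
None
```

The lid is seated level on the pot, the square, round and bar keys were each pressed fully down and released in that order, and the job was handed in with the clock at about 43.5 s of the 61 s; no verdict came back.

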